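# Pack the two-tier serving kit

### The arm

A 7-joint arm with a two-finger parallel gripper is mounted at the origin on the work surface. World frame = base frame: x ahead of the robot, y to its left, z up, the work surface at z = 0. Lengths are in mm, angles in rad, forces in N, time in s.
With the tool pointing down it reaches from about 425 to 950 mm from the base axis. Payload 4.7 kg.
Tool frame: the origin (TCP) lies between the finger pads; the fingertips stand 19 mm ahead of it and the grasp point (between the pads) is the TCP; z points along the fingers, y is the line along which they close (so a half turn about z gives the same grasp; the last joint's range is limited). The gripper opens to 87 mm and grips with 3 to 60 N. Pads are 19 mm wide; open, the fingers measure 117 mm over their backs; the gripper's body (75 mm by 190 mm) begins 51 mm behind the grasp point.
Start: joints at [1.077, 0.469, -0.049, 1.532, 0.024, 1.141, -0.082], TCP at [302.611, -603.386, 241.573] pointing down, gripper open.
Joint ranges: [-2.59, 2.59], [-0.33, 1.99], [-1.39, 1.29], [0.1, 2.45], [-1.04, 4.18], [0.21, 1.99], [-2.66, 2.66]. Speed limits (rad/s): [2.57, 2.57, 3.14, 3.14, 3.14, 3.14, 3.14].

### API

Orientations are given as [roll, pitch, yaw] about the fixed x, y, z axes, in that order (R = Rz(yaw) Ry(pitch) Rx(roll)).
In Python, from workcell import robot gives the robot as it stands. The module is installed in compiled form; this text tells all that it offers.
- The arm moves only by the tool send_rows, never from a script. Its argument "motion" is text: rows parted by semicolons, each of 4 numbers parted by spaces: the shift along the tool's x, y, z in cm, then the turn about the tool's z in degrees. In form: dx dy dz yaw; .... A call has 1 to 20 rows; each row is the pose to reach, as a shift and turn from the pose commanded when the call began, along the tool's axes at that moment; what a row does not reach only later rows make up. A row lasts 1/10 s, in which the tool goes at most 50 mm and 8.59 degrees, less where a joint would pass 70% of its speed; a pose out of reach is approached as far as the arm can. A call with a gripper value outside its range is refused whole. "grip" is the closure in counts, from 0 (fully open) to 255 (shut), set as the call begins (left out, the last holds). The fingers move at their own pace and stop on an object; "newtons" is the grip in N (left out, the last holds). Time passes only in rows, so rows that repeat a pose let the fingers close. It gives the time, the measured TCP pose, the force, the opening and the grip force at its end, in the units of the state.
- robot.state(): the state, without advancing time (a new reading comes with each control period).
- robot.camera(name): name is "side" or "top" or "wrist"; returns the picture (400x640x3 uint8, red, green, blue); there is no depth.
- robot.get_calibration(name): a dict with "intrinsics" (3x3 intrinsics, pixels), "rvec" (rotation vector, rad) and "tvec" (3), from world to camera coordinates, as OpenCV has them; the wrist camera has in their place "hand_eye" (4x4, takes a point from camera to tool coordinates, whose origin is the TCP and whose axes are the flange's). Camera axes: x right, y down, z forward; pixel columns grow to the right and rows downward; lengths in mm; the calibration is good to about 2 mm. A picture is of the moment at which its call begins: read the wrist's pose just before it. get_calibration takes no time and is no camera call.
- robot.finish_job(): hands the job in; it is judged then, once.
Trained networks look in the newest picture that a camera, given by its name, has taken for a name from the list of things; names that differ only in an ending like _2 or _b are one class to them, and where a whole thing is asked for, a point or a joint stands for the part that bears it (a point fixed in the world has none). Each returns a list of dicts, best first, with "p" (0 to 1); they miss things now and then, are a little off and sometimes report something else, mostly with a low value. They report only what shows in the picture. A call takes as long as a camera call. They do not tell look-alikes from the thing itself.
- robot.outline_of(camera, label): "pixels" (400x640 bool, what is visible of it).
- robot.mark_of(camera, label): "location" ([x, y, z] in mm, in world coordinates, good to about 4 mm: a listed point, or the origin of a listed thing).
The state is a dict: "clock": time; "qpos": joint angles; "dq": joint speeds; "joint_efforts": joint torques, N m; "ee_pos": TCP position; "eef_rot": TCP orientation; "ft_force": force on the tool from outside, world axes, zero at the start; "moment": the same for the moment, N m; "gripper_width": finger opening in mm; "gripper_force": force on a finger pad.
Only numpy, scipy, OpenCV 4.12 (cv2) and the standard library are available. Lean on these libraries where they do the work, as an engineer would, in place of code of your own. Each camera call takes 0.05 s, during which the arm holds its last target. There are 200 camera calls.

### The job

Lift the hinged divider flap of the green serving-kit box right up, then stand every sauce cup and shaker from the drying mat upright in the lower tier, each kind in the compartment where one of its kind is already kept. Then close the flap fully over them and lay the serving spoon flat on top of it, inside the box's rim. Leave the other things on the table as they are.

Things in the scene. Friction and masses are not known exactly. Their poses are not given: they have to be found in the camera images.
- kit_box: fixed olive-green open box, outside 282 (x) by 256 (y) mm, rim 95 mm high, walls 8, floor 6 mm thick; origin at the centre of its underside, z up. Its lower tier has two compartments, each 130 (x) by 240 (y) mm inside, front (negative x) and rear (positive x), parted by a 6 mm wall at x = 0, top 64 mm high. The closed flap over both has its underside 74 and top 79 mm high; above it is the upper tier
- front_floor (a point): centre of the inner floor of the front compartment
- rear_floor (a point): centre of the inner floor of the rear compartment
- flap (a joint): angle of the hinged grey divider flap (262 x 234 mm, 5 mm thick): 0 lying closed (level), grows as its free edge (at the box's negative y side) rises, 1.57 upright, stop at 1.75. It may start slightly ajar. A friction hinge: it stays where it is left; moving it takes about 1 to 4 N at the handle
- flap_hinge (a point): middle of the flap's hinge axis, which runs along the box's x at y = +118 mm, 76.5 mm above the box's underside
- flap_handle (a point): centre of the flap's handle: round steel bar, 10 mm diameter, 100 mm long along the box's x, on two end posts, 35 mm off the flap's mid-thickness (27 mm free under it), 213 mm from the hinge axis and 21 mm from the free edge; above the flap when closed, on its outer (+y) side when upright
- cup_a: stainless steel sauce cup, open at the top, straight-sided, outside diameter 45 mm, height 38 mm, 60 g; origin at the centre of its underside, z up; stands on the drying mat (or is absent: None)
- cup_b: stainless steel sauce cup, open at the top, straight-sided, outside diameter 45 mm, height 38 mm, 60 g; origin at the centre of its underside, z up; stands on the drying mat (or is absent: None)
- shaker_a: shaker with white ceramic body and domed steel cap, diameter 36 mm (34 mm at the cap, above 46 mm), height 61 mm, 110 g; origin at the centre of its underside, z up; stands on the drying mat (or is absent: None)
- shaker_b: shaker with white ceramic body and domed steel cap, diameter 36 mm (34 mm at the cap, above 46 mm), height 61 mm, 110 g; origin at the centre of its underside, z up; stands on the drying mat (or is absent: None)
- shaker_c: shaker with white ceramic body and domed steel cap, diameter 36 mm (34 mm at the cap, above 46 mm), height 61 mm, 110 g; origin at the centre of its underside, z up; stands on the drying mat (or is absent: None)
- cup_kept: a sauce cup like the others (diameter 45 mm, height 38 mm) that already stands in one of the two compartments under the flap, near its hinge end; marks that compartment as the one for cups; origin at the centre of its underside
- shaker_kept: a shaker like the others (diameter 36 mm, height 61 mm) that already stands in the other compartment, near its hinge end; marks that compartment as the one for shakers; origin at the centre of its underside
- spoon: steel serving spoon, 208 mm long, 130 g, on the table between mat and box; origin under the middle of its length at its underside, +x towards the bowl, z up. Flat-bottomed bowl, 54 mm diameter, 30 mm high, centred at x = 78 mm; level straight handle 18 mm wide, 8 mm thick, x = -97 to +53 mm, mid-thickness 26 mm high, with a turned-down foot at x = -100 mm
- spoon_grip (a point): point on the spoon handle at its mid-thickness, at x = +16 mm in the spoon frame, near the spoon's centre of mass, where it is best gripped across its 18 mm width
- spoon_bowl (a point): centre of the underside of the spoon's bowl
- spoon_end (a point): foot of the turned-down end of the spoon's handle
- mat: dark rubber drying mat, fixed, 340 x 220 mm, 4 mm thick; origin at the centre of its underside
- sauce_tub: bystander among the cups and shakers: round clear tub with white lid, diameter 60 mm, height 28 mm; origin at the centre of its underside; stays where it is
- timer: bystander among the cups and shakers: round white kitchen timer, diameter 56 mm, height 46 mm; origin at the centre of its underside; stays where it is
There are look-alikes about, which are no part of the job. Leave any yellow look-alike of the shaker_c alone.

How it is judged (in metres and radians):
On the way, in this order (a step that is already met when the one before it is completed fails the run):
1. the divider flap is lifted right up (value of joint flap above 1.25 rad), for 0.2 s.
2. every cup and shaker stands released in its own kind's compartment of the lower tier (((x of cup_kept in the frame of kit_box between -0.135 and -0.005 m and x of cup_a in the frame of kit_box between -0.135 and -0.005 m) or (x of cup_kept in the frame of kit_box between 0.005 and 0.135 m and x of cup_a in the frame of kit_box between 0.005 and 0.135 m)) and y of cup_a in the frame of kit_box between -0.12 and 0.12 m and z of cup_a in the frame of kit_box between -0.005 and 0.02 m and angle between each of cup_a, cup_b, shaker_a, shaker_b, shaker_c, cup_kept, shaker_kept's own z axis and vertical below 0.25 rad and ((x of cup_kept in the frame of kit_box between -0.135 and -0.005 m and x of cup_b in the frame of kit_box between -0.135 and -0.005 m) or (x of cup_kept in the frame of kit_box between 0.005 and 0.135 m and x of cup_b in the frame of kit_box between 0.005 and 0.135 m)) and y of cup_b in the frame of kit_box between -0.12 and 0.12 m and z of cup_b in the frame of kit_box between -0.005 and 0.02 m and ((x of shaker_kept in the frame of kit_box between -0.135 and -0.005 m and x of shaker_a in the frame of kit_box between -0.135 and -0.005 m) or (x of shaker_kept in the frame of kit_box between 0.005 and 0.135 m and x of shaker_a in the frame of kit_box between 0.005 and 0.135 m)) and y of shaker_a in the frame of kit_box between -0.12 and 0.12 m and z of shaker_a in the frame of kit_box between -0.005 and 0.02 m and ((x of shaker_kept in the frame of kit_box between -0.135 and -0.005 m and x of shaker_b in the frame of kit_box between -0.135 and -0.005 m) or (x of shaker_kept in the frame of kit_box between 0.005 and 0.135 m and x of shaker_b in the frame of kit_box between 0.005 and 0.135 m)) and y of shaker_b in the frame of kit_box between -0.12 and 0.12 m and z of shaker_b in the frame of kit_box between -0.005 and 0.02 m and ((x of shaker_kept in the frame of kit_box between -0.135 and -0.005 m and x of shaker_c in the frame of kit_box between -0.135 and -0.005 m) or (x of shaker_kept in the frame of kit_box between 0.005 and 0.135 m and x of shaker_c in the frame of kit_box between 0.005 and 0.135 m)) and y of shaker_c in the frame of kit_box between -0.12 and 0.12 m and z of shaker_c in the frame of kit_box between -0.005 and 0.02 m and y of cup_kept in the frame of kit_box between -0.12 and 0.12 m and z of cup_kept in the frame of kit_box between -0.005 and 0.02 m and y of shaker_kept in the frame of kit_box between -0.12 and 0.12 m and z of shaker_kept in the frame of kit_box between -0.005 and 0.02 m and ((x of cup_kept in the frame of kit_box between -0.135 and -0.005 m and x of shaker_kept in the frame of kit_box between 0.005 and 0.135 m) or (x of cup_kept in the frame of kit_box between 0.005 and 0.135 m and x of shaker_kept in the frame of kit_box between -0.135 and -0.005 m)) and contact force between each of cup_a, cup_b, shaker_a, shaker_b, shaker_c and the fingers below 0.05 N), for 0.2 s.
3. the flap is closed over them (value of joint flap below 0.05 rad and ((x of cup_kept in the frame of kit_box between -0.135 and -0.005 m and x of cup_a in the frame of kit_box between -0.135 and -0.005 m) or (x of cup_kept in the frame of kit_box between 0.005 and 0.135 m and x of cup_a in the frame of kit_box between 0.005 and 0.135 m)) and y of cup_a in the frame of kit_box between -0.12 and 0.12 m and z of cup_a in the frame of kit_box between -0.005 and 0.02 m and angle between each of cup_a, cup_b, shaker_a, shaker_b, shaker_c's own z axis and vertical below 0.25 rad and ((x of cup_kept in the frame of kit_box between -0.135 and -0.005 m and x of cup_b in the frame of kit_box between -0.135 and -0.005 m) or (x of cup_kept in the frame of kit_box between 0.005 and 0.135 m and x of cup_b in the frame of kit_box between 0.005 and 0.135 m)) and y of cup_b in the frame of kit_box between -0.12 and 0.12 m and z of cup_b in the frame of kit_box between -0.005 and 0.02 m and ((x of shaker_kept in the frame of kit_box between -0.135 and -0.005 m and x of shaker_a in the frame of kit_box between -0.135 and -0.005 m) or (x of shaker_kept in the frame of kit_box between 0.005 and 0.135 m and x of shaker_a in the frame of kit_box between 0.005 and 0.135 m)) and y of shaker_a in the frame of kit_box between -0.12 and 0.12 m and z of shaker_a in the frame of kit_box between -0.005 and 0.02 m and ((x of shaker_kept in the frame of kit_box between -0.135 and -0.005 m and x of shaker_b in the frame of kit_box between -0.135 and -0.005 m) or (x of shaker_kept in the frame of kit_box between 0.005 and 0.135 m and x of shaker_b in the frame of kit_box between 0.005 and 0.135 m)) and y of shaker_b in the frame of kit_box between -0.12 and 0.12 m and z of shaker_b in the frame of kit_box between -0.005 and 0.02 m and ((x of shaker_kept in the frame of kit_box between -0.135 and -0.005 m and x of shaker_c in the frame of kit_box between -0.135 and -0.005 m) or (x of shaker_kept in the frame of kit_box between 0.005 and 0.135 m and x of shaker_c in the frame of kit_box between 0.005 and 0.135 m)) and y of shaker_c in the frame of kit_box between -0.12 and 0.12 m and z of shaker_c in the frame of kit_box between -0.005 and 0.02 m), for 0.2 s.
4. the spoon lies on the closed flap (value of joint flap below 0.05 rad and x of spoon_bowl in the frame of kit_box between -0.132 and 0.132 m and y of spoon_bowl in the frame of kit_box between -0.12 and 0.12 m and z of spoon_bowl in the frame of kit_box between 0.07 and 0.092 m and x of spoon_end in the frame of kit_box between -0.132 and 0.132 m and y of spoon_end in the frame of kit_box between -0.12 and 0.12 m and z of spoon_end in the frame of kit_box between 0.07 and 0.092 m and angle between spoon's own z axis and vertical below 0.2 rad), for 0.2 s.
At the end, for the whole second after the job is handed in: Every present cup and shaker stands upright (within 0.25 rad) on the floor of the compartment that holds the kept one of its kind, the kept ones still stand there; the flap is closed (below 0.05 rad) and the spoon lies flat (within 0.2 rad) on it, wholly inside the rim; all at rest (all of step 4 and ((x of cup_kept in the frame of kit_box between -0.135 and -0.005 m and x of cup_a in the frame of kit_box between -0.135 and -0.005 m) or (x of cup_kept in the frame of kit_box between 0.005 and 0.135 m and x of cup_a in the frame of kit_box between 0.005 and 0.135 m)) and y of cup_a in the frame of kit_box between -0.12 and 0.12 m and z of cup_a in the frame of kit_box between -0.005 and 0.02 m and angle between each of cup_a, cup_b, shaker_a, shaker_b, shaker_c, cup_kept, shaker_kept's own z axis and vertical below 0.25 rad and ((x of cup_kept in the frame of kit_box between -0.135 and -0.005 m and x of cup_b in the frame of kit_box between -0.135 and -0.005 m) or (x of cup_kept in the frame of kit_box between 0.005 and 0.135 m and x of cup_b in the frame of kit_box between 0.005 and 0.135 m)) and y of cup_b in the frame of kit_box between -0.12 and 0.12 m and z of cup_b in the frame of kit_box between -0.005 and 0.02 m and ((x of shaker_kept in the frame of kit_box between -0.135 and -0.005 m and x of shaker_a in the frame of kit_box between -0.135 and -0.005 m) or (x of shaker_kept in the frame of kit_box between 0.005 and 0.135 m and x of shaker_a in the frame of kit_box between 0.005 and 0.135 m)) and y of shaker_a in the frame of kit_box between -0.12 and 0.12 m and z of shaker_a in the frame of kit_box between -0.005 and 0.02 m and ((x of shaker_kept in the frame of kit_box between -0.135 and -0.005 m and x of shaker_b in the frame of kit_box between -0.135 and -0.005 m) or (x of shaker_kept in the frame of kit_box between 0.005 and 0.135 m and x of shaker_b in the frame of kit_box between 0.005 and 0.135 m)) and y of shaker_b in the frame of kit_box between -0.12 and 0.12 m and z of shaker_b in the frame of kit_box between -0.005 and 0.02 m and ((x of shaker_kept in the frame of kit_box between -0.135 and -0.005 m and x of shaker_c in the frame of kit_box between -0.135 and -0.005 m) or (x of shaker_kept in the frame of kit_box between 0.005 and 0.135 m and x of shaker_c in the frame of kit_box between 0.005 and 0.135 m)) and y of shaker_c in the frame of kit_box between -0.12 and 0.12 m and z of shaker_c in the frame of kit_box between -0.005 and 0.02 m and y of cup_kept in the frame of kit_box between -0.12 and 0.12 m and z of cup_kept in the frame of kit_box between -0.005 and 0.02 m and y of shaker_kept in the frame of kit_box between -0.12 and 0.12 m and z of shaker_kept in the frame of kit_box between -0.005 and 0.02 m and ((x of cup_kept in the frame of kit_box between -0.135 and -0.005 m and x of shaker_kept in the frame of kit_box between 0.005 and 0.135 m) or (x of cup_kept in the frame of kit_box between 0.005 and 0.135 m and x of shaker_kept in the frame of kit_box between -0.135 and -0.005 m)) and linear speed of each of cup_a, cup_b, shaker_a, shaker_b, shaker_c, spoon below 0.02 m/s); the robot touches nothing.
It fails at once if a bystander (tub, timer) is knocked over or pushed more than 5 cm away (distance of any of sauce_tub, timer from where it was at the start of the episode above 0.05 m or angle between any of sauce_tub, timer's own z axis and vertical above 0.6 rad).
Of cup_a, cup_b, shaker_a, shaker_b, shaker_c only 3 to 5 are there at a start; the rules pass over those that are not, and their reading is None.
At some moment in a run one of cup_a, cup_b may be knocked a few centimetres aside while the robot is not near it.
It also fails if it takes over 208 s, if anything falls off the work surface, if the arm or the gripper's body presses on something with over 40 N, if the wrist force passes 120 N, or if a joint passes its speed limit or range.

## Working session

There is one attempt and no reset: what is moved stays moved. The work goes in short steps, Python scripts to look and compute and a tool call to move; the robot and the scene stay as the last step left them, time stands still between calls to the robot, and variables do not carry over. Pictures are saved under pics/ and viewed, at most 14 in all, crops included, and the job is handed in when it is done.

Besides the shell and the picture viewer there is one more tool, called after "Emit:" as name(argument=value, ...) on one line, values as JSON. send_rows: Moves the arm, as the interface text tells. Its arguments: {"type":"object","properties":{"motion":{"type":"string"},"grip":{"type":"number"},"newtons":{"type":"number"}},"required":["motion"]}

```bash
mkdir -p pics; python3 - <<'E'
from workcell import robot
import cv2,numpy as np
s=robot.state();print(s)
for c in ("top","side"):
    im=robot.camera(c);cv2.imwrite(f"pics/{c}0.png",im[:,:,::-1])
    for l in ["kit_box","cup_a","shaker_a","spoon","mat","sauce_tub","timer","flap_handle","spoon_grip","spoon_bowl","spoon_end","cup_kept","shaker_kept","flap_hinge","front_floor","rear_floor"]:
        print(c,l,[(round(d["p"],2),np.round(d["location"]).tolist()) for d in robot.mark_of(c,l)][:6])
E
```

```text
{'clock': 0.0, 'qpos': array([ 1.077128  ,  0.46946592, -0.04857935,  1.53369334,  0.02409209,
        1.14102099, -0.08229771]), 'dq': array([-0.00028993,  0.00128432,  0.00202115,  0.00044373, -0.00080058,
       -0.00128575, -0.0006647 ]), 'joint_efforts': array([-8.28781140e-05, -5.07976735e+01, -8.11541243e-02, -2.36156952e+01,
       -6.15470437e-02,  3.78813548e-02,  1.67833668e-04]), 'ee_pos': array([ 302.2927797 , -602.88743848,  240.48310849]), 'eef_rot': array([-3.13959174e+00,  7.44682729e-05,  4.64785098e-01]), 'ft_force': array([ 0.77078298, -0.27182849,  0.04535796]), 'moment': array([ 0.02752013, -0.00221098, -0.03956847]), 'gripper_force': 0.0, 'gripper_width': 87.18780586380515}
top kit_box [(0.66, [572.0, 198.0, 3.0])]
top cup_a [(0.83, [546.0, -238.0, 4.0]), (0.68, [430.0, -294.0, 2.0])]
top shaker_a [(0.72, [360.0, 32.0, -2.0]), (0.69, [404.0, -172.0, 5.0]), (0.69, [528.0, -49.0, 0.0]), (0.63, [358.0, -264.0, 3.0]), (0.59, [475.0, -208.0, 2.0]), (0.49, [608.0, -272.0, 3.0])]
top spoon [(0.88, [530.0, -49.0, 1.0])]
top mat [(0.79, [479.0, -265.0, 6.0]), (0.43, [43
[... 667 characters left out ...]
, -41.0, -1.0]), (0.55, [358.0, 33.0, -1.0]), (0.52, [470.0, -211.0, 1.0])]
side spoon [(0.68, [528.0, -52.0, 2.0]), (0.62, [486.0, -264.0, 3.0])]
side mat [(0.97, [486.0, -269.0, 3.0])]
side sauce_tub [(0.66, [356.0, -257.0, 1.0])]
side timer [(0.83, [496.0, -329.0, 2.0]), (0.51, [430.0, -43.0, -3.0])]
side flap_handle [(0.88, [564.0, 103.0, 121.0]), (0.72, [583.0, 310.0, 78.0])]
side spoon_grip [(0.75, [546.0, -52.0, 25.0])]
side spoon_bowl [(0.93, [606.0, -54.0, -0.0])]
side spoon_end [(0.6, [425.0, -43.0, -4.0])]
side cup_kept []
side shaker_kept [(0.61, [606.0, -54.0, -2.0])]
side flap_hinge [(0.8, [580.0, 311.0, 74.0])]
side front_floor [(0.24, [529.0, -51.0, -2.0])]
side rear_floor []
```

View pics/top0.png

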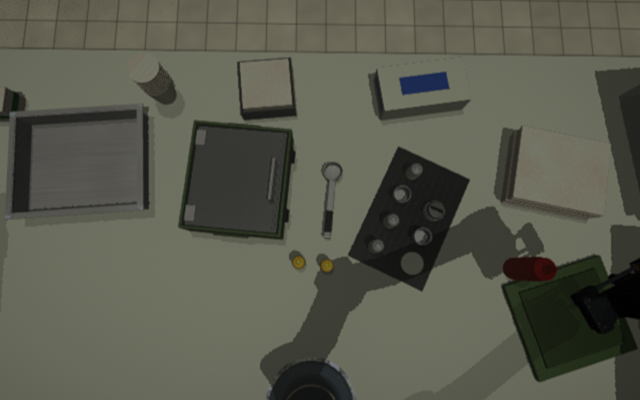

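View pics/side0.png

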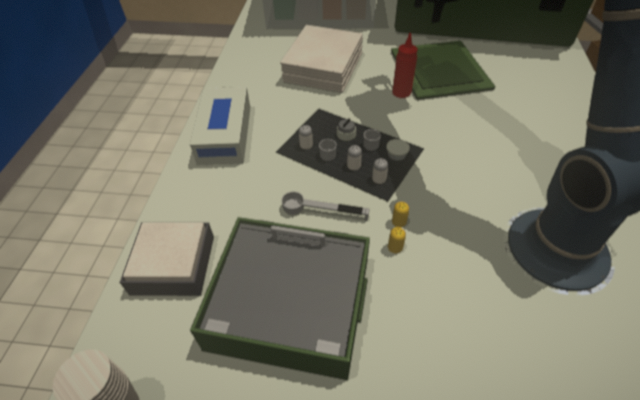

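The top view shows the box at about (240,180) px with its handle at (272,180), the spoon at (331,200), and the mat pieces at (415,170), (401,193), (391,219), (376,245) and (423,236). The timer is at (435,210), the tub at (411,263), and the yellow look-alikes are at (298,262) and (327,266). All five pieces are present, and the side view agrees.

```bash
cat > h.py <<'E'
from workcell import robot
import numpy as np, cv2
from scipy.spatial.transform import Rotation as R
C=np.array([572.5,195.]); B=-0.065
def box(x,y): # box frame -> world xy
    c,s=np.cos(B),np.sin(B); return C+np.array([c*x-s*y,s*x+c*y])
def inbox(p):
    c,s=np.cos(B),np.sin(B); d=np.array(p[:2])-C; return np.round([c*d[0]+s*d[1],-s*d[0]+c*d[1]]).tolist()
def plan(*T):
    "T: (x,y,z,yaw_deg) world targets, tool down -> rows (cm, deg) from the present pose"
    s=robot.state(); p=s["ee_pos"]; r=s["eef_rot"]
    M=R.from_euler("xyz",r).as_matrix()
    print("now",np.round(p,1),"yaw",round(np.degrees(r[2]),1),"q",np.round(s["qpos"],2),"t",s["clock"])
    for t in T:
        d=M.T@(np.array(t[:3])-p)/10
        a=-(t[3]-np.degrees(r[2])); a=(a+180)%360-180
        print(np.round(d,1),"turn",round(a,1),"rows",int(np.ceil(max(np.linalg.norm(d)/5,abs(a)/8.59))))
def marks(cam,*L):
    robot.camera(cam)
    for l in L: print(cam,l,[(round(d["p"],2),np.round(d["location"]).tolist()) for d in robot.mark_of(cam,l)][:7])
E
python3 - <<'E'
from h import *
a=box(0,-95)
plan((*a,190,180+np.degrees(B)),(*a,122,180+np.degrees(B)))
E
```

```text
now [ 302.6 -603.4  241.6] yaw 26.6 q [ 1.08  0.47 -0.05  1.53  0.02  1.14 -0.08] t 1.7
[ 55.1 -51.1   5.2] turn -149.6 rows 18
[ 55.1 -51.1  12. ] turn -149.6 rows 18
```

Emit:
send_rows(motion="3.1 -2.8 0.3 -8.3;6.1 -5.7 0.6 -16.6;9.2 -8.5 0.9 -24.9;12.2 -11.4 1.2 -33.2;15.3 -14.2 1.4 -41.6;18.4 -17 1.7 -49.9;21.4 -19.9 2 -58.2;24.5 -22.7 2.3 -66.5;27.6 -25.6 2.6 -74.8;30.6 -28.4 2.9 -83;33.7 -31.2 3.2 -91.4;36.7 -34 3.5 -99.7;39.8 -36.9 3.8 -108;42.9 -39.7 4 -116;46 -42.6 4.3 -124.5;49 -45.4 4.6 -133;52 -48.3 4.9 -141;55.1 -51.1 5.2 -149.6;55.1 -51.1 5.2 -149.6;55.1 -51.1 5.2 -149.6", grip=0)

```text
clock: 3.7
ee_pos: [566.0, 101.2, 189.3]
eef_rot: [3.141, -0.001, 3.077]
ft_force: [0.6, 0.3, 0.2]
gripper_width: 87.1
gripper_force: 0.0
```

```bash
python3 - <<'E'
from h import *
marks("wrist","flap_handle","flap_hinge")
marks("top","flap_handle")
cv2.imwrite("pics/w1.png",robot.camera("wrist")[:,:,::-1])
a=box(0,-95)
plan((*a,122,180+np.degrees(B)))
E
```

```text
wrist flap_handle [(0.91, [562.0, 101.0, 120.0])]
wrist flap_hinge [(0.81, [578.0, 310.0, 73.0])]
top flap_handle [(0.68, [566.0, 98.0, 117.0])]
now [566.1  98.9 189.7] yaw 176.1 q [ 0.35  0.48 -0.8   1.8   0.39  1.03  0.9 ] t 4.0
[-0.   0.1  6.8] turn -0.2 rows 2
```

View pics/w1.png

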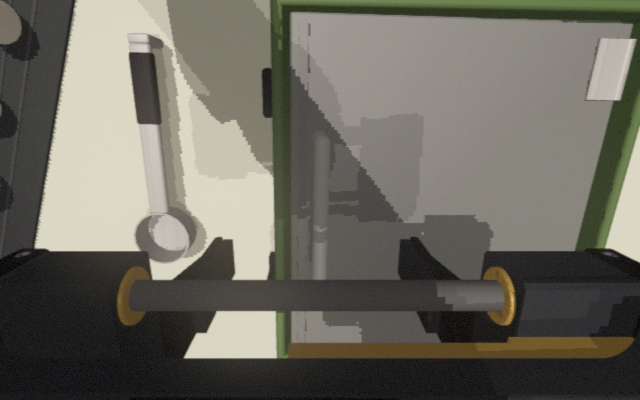

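The wrist view shows the bar centred at column 320, between the fingers at about 230 and 410. The flap is about 0.03 rad ajar.

Emit:
send_rows(motion="0 0.1 2 0;0 0.1 4 0;0 0.1 6 0;0 0.1 6.8 0;0 0.1 6.8 0;0 0.1 6.8 0")

```text
clock: 4.6
ee_pos: [566.7, 101.4, 122.3]
eef_rot: [3.141, 0.001, 3.075]
ft_force: [0.0, -0.2, -0.1]
gripper_width: 87.0
gripper_force: 0.0
```

Emit:
send_rows(motion="0 0 0 0;0 0 0 0;0 0 0 0;0 0 0 0;0 0 0 0;0 0 0 0;0 0 0 0;0 0 0 0", grip=255, newtons=15)

```text
clock: 5.4
ee_pos: [566.2, 101.4, 121.5]
eef_rot: [-3.142, 0.0, 3.076]
ft_force: [-0.0, -0.4, -0.3]
gripper_width: 31.0
gripper_force: 0.0
```

```bash
python3 - <<'E'
import numpy as np
t=np.linspace(0.03,1.60,36)
y=-213*np.cos(t)+35*np.sin(t); z=213*np.sin(t)+35*np.cos(t)
for i,n in((0,18),(18,35)):
    print("; ".join(f"0 {(y[k]-y[i])/10:.1f} {-(z[k]-z[i])/10:.1f} 0" for k in range(i+1,n+1)))
E
```

```text
0 0.2 -0.9 0; 0 0.5 -1.9 0; 0 0.7 -2.8 0; 0 1.1 -3.7 0; 0 1.5 -4.6 0; 0 1.9 -5.5 0; 0 2.3 -6.3 0; 0 2.8 -7.2 0; 0 3.3 -8.0 0; 0 3.9 -8.8 0; 0 4.5 -9.5 0; 0 5.1 -10.3 0; 0 5.8 -11.0 0; 0 6.5 -11.7 0; 0 7.2 -12.3 0; 0 7.9 -12.9 0; 0 8.7 -13.5 0; 0 9.5 -14.0 0
0 0.8 -0.5 0; 0 1.7 -1.0 0; 0 2.5 -1.4 0; 0 3.4 -1.8 0; 0 4.3 -2.1 0; 0 5.3 -2.4 0; 0 6.2 -2.7 0; 0 7.1 -2.9 0; 0 8.1 -3.1 0; 0 9.0 -3.3 0; 0 10.0 -3.4 0; 0 11.0 -3.4 0; 0 11.9 -3.4 0; 0 12.9 -3.4 0; 0 13.9 -3.3 0; 0 14.8 -3.2 0; 0 15.8 -3.0 0
```

Fingers are slow (about 70 mm/s), so they need a bit more time to close.

Emit:
send_rows(motion="0 0 0 0;0 0 0 0;0 0 0 0;0 0 0 0;0 0 0 0")

```text
clock: 5.9
ee_pos: [566.2, 101.3, 121.5]
eef_rot: [-3.142, 0.0, 3.076]
ft_force: [0.7, -0.9, -0.7]
gripper_width: 9.5
gripper_force: 15.0
```

Emit:
send_rows(motion="0 0.2 -0.9 0; 0 0.5 -1.9 0; 0 0.7 -2.8 0; 0 1.1 -3.7 0; 0 1.5 -4.6 0; 0 1.9 -5.5 0; 0 2.3 -6.3 0; 0 2.8 -7.2 0; 0 3.3 -8.0 0; 0 3.9 -8.8 0; 0 4.5 -9.5 0; 0 5.1 -10.3 0; 0 5.8 -11.0 0; 0 6.5 -11.7 0; 0 7.2 -12.3 0; 0 7.9 -12.9 0; 0 8.7 -13.5 0; 0 9.5 -14.0 0")

```text
clock: 7.7
ee_pos: [574.1, 195.0, 261.9]
eef_rot: [-3.14, 0.003, 3.075]
ft_force: [7.7, -0.3, -5.6]
gripper_width: 9.4
gripper_force: 14.9
```

Emit:
send_rows(motion="0 0.8 -0.5 0; 0 1.7 -1.0 0; 0 2.5 -1.4 0; 0 3.4 -1.8 0; 0 4.3 -2.1 0; 0 5.3 -2.4 0; 0 6.2 -2.7 0; 0 7.1 -2.9 0; 0 8.1 -3.1 0; 0 9.0 -3.3 0; 0 10.0 -3.4 0; 0 11.0 -3.4 0; 0 11.9 -3.4 0; 0 12.9 -3.4 0; 0 13.9 -3.3 0; 0 14.8 -3.2 0; 0 15.8 -3.0 0;0 15.8 -3 0;0 15.8 -3 0")

```text
clock: 9.6
ee_pos: [586.4, 353.1, 293.5]
eef_rot: [3.14, 0.008, 3.073]
ft_force: [8.1, 1.4, 0.7]
gripper_width: 9.5
gripper_force: 15.0
```

Emit:
send_rows(motion="0 0 0 0;0 0 0 0;0 0 0 0;0 0 -1 0;0 0 -4 0;0 0 -8 0;0 0 -8 0;0 0 -8 0", grip=196)

```text
clock: 10.4
ee_pos: [582.5, 354.4, 373.3]
eef_rot: [3.14, 0.002, 3.076]
ft_force: [-0.2, -0.3, -0.4]
gripper_width: 20.1
gripper_force: 0.0
```

```bash
python3 - <<'E'
from h import *
# over the mat, shaker 606,-274 ; also above box to look
plan((*box(0,-60),330,86),(606,-274,130,135))
E
```

```text
now [582.5 354.4 373.3] yaw 176.3 q [-0.1   0.52 -0.82  1.3   0.38  1.48  0.61] t 10.4
[ -0.  -22.    4.3] turn 90.3 rows 11
[ -6.4 -62.6  24.3] turn 41.3 rows 14
```

Emit:
send_rows(motion="-0.5 -5 0 4;-1 -10 0 8;-1.5 -15 0 12;-2 -19.5 1 16;-2.5 -24 3 20;-3 -28.5 5 24;-3.5 -33 7 28;-4 -37.5 9 32;-4.5 -42 11 36;-5 -46.5 13 41.3;-5.5 -51 15 41.3;-6 -55 17 41.3;-6.4 -59 18 41.3;-6.4 -62.6 20 41.3;-6.4 -62.6 24.3 41.3;-6.4 -62.6 24.3 41.3;-6.4 -62.6 24.3 41.3", grip=60)

```text
clock: 12.1
ee_pos: [604.8, -273.5, 127.7]
eef_rot: [-3.141, -0.004, 2.357]
ft_force: [0.9, 0.0, 0.7]
gripper_width: 66.7
gripper_force: 0.0
```

```bash
python3 - <<'E'
from h import *
marks("top","cup_kept","shaker_kept","cup_a","shaker_a","flap_handle")
cv2.imwrite("pics/t2.png",cv2.resize(robot.camera("top")[90:290,140:460],None,fx=2.4,fy=2.4)[:,:,::-1])
marks("side","cup_kept","shaker_kept","cup_a","shaker_a","flap_handle")
plan((607,-274,48,135))
marks("wrist","shaker_a","cup_a")
E
```

```text
top cup_kept [(0.71, [647.0, 281.0, 6.0])]
top shaker_kept [(0.61, [504.0, 288.0, 2.0]), (0.25, [402.0, -167.0, 7.0]), (0.24, [605.0, -274.0, 7.0])]
top cup_a [(0.86, [430.0, -293.0, 1.0]), (0.8, [545.0, -236.0, 5.0])]
top shaker_a [(0.75, [403.0, -167.0, 9.0]), (0.7, [358.0, 32.0, 1.0]), (0.6, [351.0, -37.0, 2.0]), (0.57, [471.0, -208.0, 3.0]), (0.49, [603.0, -276.0, 6.0]), (0.46, [587.0, 350.0, 288.0])]
top flap_handle [(0.9, [591.0, 350.0, 289.0])]
side cup_kept []
side shaker_kept []
side cup_a [(0.82, [541.0, -236.0, 6.0]), (0.6, [427.0, -295.0, 1.0]), (0.16, [498.0, -330.0, 6.0])]
side shaker_a [(0.84, [469.0, -208.0, -1.0]), (0.77, [355.0, 34.0, -0.0]), (0.72, [402.0, -169.0, 4.0]), (0.65, [607.0, -275.0, 4.0]), (0.52, [547.0, -240.0, 7.0])]
side flap_handle []
now [ 605.5 -275.   128.6] yaw 134.9 q [ 0.71  0.61 -0.51  1.64  0.34  0.97  0.87] t 12.75
[-0.   0.2  8.1] turn -0.1 rows 2
wrist shaker_a [(0.78, [467.0, -212.0, 5.0]), (0.76, [603.0, -278.0, 2.0])]
wrist cup_a [(0.72, [541.0, -246.0, 7.0]), (0.65, [425.0, -296.0, -1.0])]
```

View pics/t2.png

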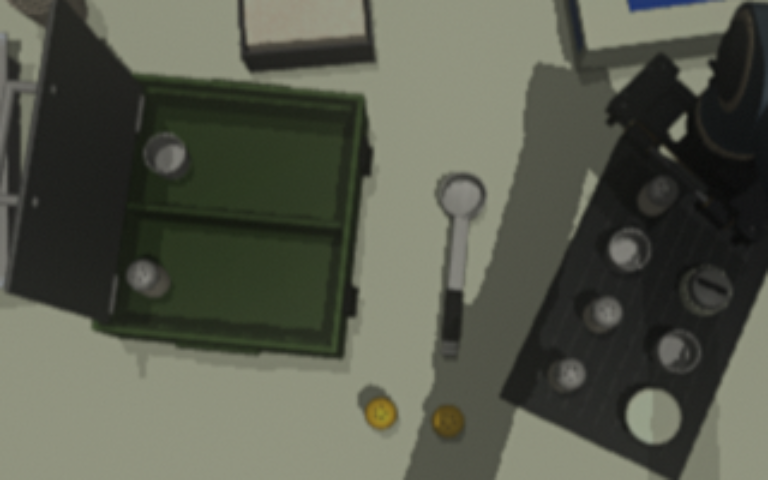

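The crop shows the cup in the rear compartment at (165,155) px and the shaker in the front one at (147,277). The flap is upright, so cups go to the rear and shakers to the front.

Emit:
send_rows(motion="0 0 4 0;0 0 7.5 0;0 0 8.1 0;0 0 8.1 0;0 0 8.1 0")

```text
clock: 13.4
ee_pos: [606.9, -275.2, 49.3]
eef_rot: [3.14, 0.002, 2.355]
ft_force: [0.2, 0.1, 0.9]
gripper_width: 66.1
gripper_force: 0.0
```

Emit:
send_rows(motion="0 0 0 0;0 0 0 0;0 0 0 0;0 0 0 0;0 0 0 0;0 0 0 0;0 0 0 0;0 0 0 0;0 0 -1 0;0 0 -4 0;0 0 -8 0;0 0 -12 0;0 0 -13.5 0;0 0 -13.5 0", grip=255, newtons=15)

```text
clock: 14.8
ee_pos: [606.9, -275.2, 185.4]
eef_rot: [3.14, 0.005, 2.355]
ft_force: [0.5, -0.4, -1.2]
gripper_width: 35.6
gripper_force: 15.0
```

```bash
python3 - <<'E'
from h import *
a=box(-68,20)
plan((*a,180,86),(*a,53,86)); print(inbox((504,288)),inbox((647,281)))
E
```

```text
now [ 606.9 -275.2  185.4] yaw 134.9 q [ 0.73  0.56 -0.53  1.6   0.31  1.07  0.9 ] t 14.8
[42.1 27.8  0.4] turn 48.9 rows 11
[42.2 27.8 13.1] turn 48.9 rows 11
[-74.0, 88.0] [69.0, 91.0]
```

Emit:
send_rows(motion="3.5 2.3 0 4.1;7 4.6 0 8.2;10.5 7 0 12.2;14 9.3 0 16.3;17.5 11.6 0 20.4;21 13.9 0 24.5;24.5 16.2 0 28.5;28 18.5 0 32.6;31.5 20.8 0 36.7;35 23.1 0 40.8;38.5 25.5 0 44.9;42.1 27.8 0 48.9;42.1 27.8 0 48.9;42.1 27.8 4 48.9;42.1 27.8 8 48.9;42.1 27.8 11 48.9;42.1 27.8 13 48.9;42.1 27.8 13.2 48.9;42.1 27.8 13.2 48.9")

```text
clock: 16.7
ee_pos: [503.8, 218.4, 48.8]
eef_rot: [-3.138, 0.002, 1.502]
ft_force: [-0.3, 0.2, -1.5]
gripper_width: 35.8
gripper_force: 15.0
```

Emit:
send_rows(motion="0 0 0.1 0;0 0 0.1 0;0 0 0 0;0 0 0 0;0 0 -4 0;0 0 -8 0;0 0 -12 0;0 0 -13 0", grip=90)

```text
clock: 17.5
ee_pos: [507.2, 220.9, 185.5]
eef_rot: [3.134, -0.004, 1.502]
ft_force: [1.3, 0.2, 1.0]
gripper_width: 56.1
gripper_force: 0.0
```

```bash
python3 - <<'E'
from h import *
plan((470,-209,150,150),(470,-209,48,150))
E
```

```text
now [507.2 220.9 185.5] yaw 86.0 q [-0.08  0.37 -0.51  1.87  0.22  0.95 -0.76] t 17.5
[-43.2  -0.8   3.4] turn -64.0 rows 9
[-43.2  -0.8  13.6] turn -64.0 rows 10
```

Emit:
send_rows(motion="-4.3 0 0 -6.4;-8.6 -0.1 0 -12.8;-13 -0.2 0 -19.2;-17.3 -0.3 0.5 -25.6;-21.6 -0.4 1 -32;-25.9 -0.5 1.5 -38.4;-30.2 -0.6 2 -44.8;-34.6 -0.6 2.5 -51.2;-38.9 -0.7 3 -57.6;-43.2 -0.8 3.4 -64;-43.2 -0.8 3.4 -64;-43.2 -0.8 3.4 -64", grip=60)

```text
clock: 18.7
ee_pos: [466.4, -211.9, 146.0]
eef_rot: [3.141, -0.001, 2.615]
ft_force: [0.8, 1.1, -0.8]
gripper_width: 66.6
gripper_force: 0.0
```

```bash
python3 - <<'E'
from h import *
marks("top","cup_a","shaker_a")
marks("side","cup_a","shaker_a")
plan((470,-209,48,150))
E
```

```text
top cup_a [(0.49, [546.0, -236.0, 7.0]), (0.48, [544.0, -50.0, 30.0]), (0.37, [431.0, -293.0, 0.0])]
top shaker_a [(0.62, [473.0, -208.0, 2.0]), (0.54, [356.0, 34.0, 1.0]), (0.52, [403.0, -170.0, 9.0]), (0.48, [508.0, 220.0, 5.0]), (0.46, [350.0, -34.0, 1.0])]
side cup_a [(0.77, [429.0, -294.0, 2.0]), (0.67, [542.0, -236.0, 3.0])]
side shaker_a [(0.93, [353.0, 33.0, 3.0]), (0.86, [403.0, -166.0, 3.0]), (0.75, [472.0, -210.0, 2.0]), (0.68, [350.0, -40.0, 2.0]), (0.43, [581.0, 309.0, 76.0])]
now [ 467.5 -209.7  146.8] yaw 150.2 q [ 0.81  0.38 -0.59  1.99  0.27  0.85  1.13] t 19.0
[-0.2  0.2  9.9] turn 0.2 rows 2
```

Emit:
send_rows(motion="-0.2 0.2 4 0;-0.2 0.2 8 0;-0.2 0.2 9.8 0;-0.2 0.2 9.8 0;-0.2 0.2 9.8 0")

```text
clock: 19.5
ee_pos: [470.5, -209.7, 49.0]
eef_rot: [3.141, 0.001, 2.62]
ft_force: [1.3, 0.7, 0.6]
gripper_width: 66.6
gripper_force: 0.0
```

Emit:
send_rows(motion="0 0 0 0;0 0 0 0;0 0 0 0;0 0 0 0;0 0 0 0;0 0 0 0;0 0 0 0;0 0 0 0;0 0 -1 0;0 0 -4 0;0 0 -8 0;0 0 -12 0;0 0 -13.5 0;0 0 -13.5 0", grip=255)

```text
clock: 20.9
ee_pos: [471.2, -210.7, 186.2]
eef_rot: [3.141, 0.006, 2.618]
ft_force: [0.5, 1.3, -2.3]
gripper_width: 35.3
gripper_force: 15.0
```

```bash
python3 - <<'E'
from h import *
a=box(-68,-33)
plan((*a,180,86),(*a,52,86))
E
```

```text
now [ 471.2 -210.7  186.2] yaw 150.0 q [ 0.84  0.33 -0.61  1.94  0.24  0.93  1.16] t 20.9
[16.1 34.2  0.5] turn 64.0 rows 8
[16.2 34.2 13.3] turn 64.0 rows 9
```

Emit:
send_rows(motion="1.5 3.2 0 6.4;2.9 6.2 0 12.8;4.4 9.3 0 19.2;5.9 12.4 0 25.6;7.3 15.5 0 32;8.8 18.6 0 38.4;10.3 21.8 0 44.8;11.7 24.9 0 51.2;13.2 28 0 57.6;14.6 31.1 0 64;16.1 34.2 0 64;16.1 34.2 0 64;16.1 34.2 0 64;16.1 34.2 4 64;16.1 34.2 8 64;16.1 34.2 11 64;16.1 34.2 12.5 64;16.1 34.2 13.1 64;16.1 34.2 13.1 64;16.1 34.2 13.1 64")

```text
clock: 22.9
ee_pos: [502.3, 166.5, 53.6]
eef_rot: [3.139, -0.001, 1.501]
ft_force: [0.1, -0.3, -1.5]
gripper_width: 35.6
gripper_force: 15.0
```

Emit:
send_rows(motion="0 0 0.1 0;0 0 0.1 0;0 0 0 0;0 0 0 0;0 0 -4 0;0 0 -8 0;0 0 -12 0;0 0 -13 0", grip=90)

```text
clock: 23.7
ee_pos: [503.5, 167.8, 187.1]
eef_rot: [3.134, -0.003, 1.502]
ft_force: [1.0, 0.3, -0.7]
gripper_width: 56.4
gripper_force: 0.0
```

```bash
python3 - <<'E'
from h import *
plan((403,-168,150,95))
E
```

```text
now [503.5 167.8 187.1] yaw 86.0 q [ 0.05  0.34 -0.55  1.92  0.22  0.93 -0.68] t 23.7
[-34.2  -7.7   3.5] turn -9.0 rows 8
```

Emit:
send_rows(motion="-4.3 -1 0 -1;-8.6 -1.9 0 -2;-12.8 -2.9 0 -3;-17 -3.9 0.5 -4;-21.4 -4.8 1 -5;-25.6 -5.8 1.5 -6;-30 -6.7 2.5 -8;-34.2 -7.7 3.5 -9;-34.2 -7.7 3.5 -9;-34.2 -7.7 3.5 -9", grip=60)

```text
clock: 24.7
ee_pos: [400.0, -170.0, 147.0]
eef_rot: [-3.141, -0.001, 1.656]
ft_force: [0.6, 0.3, 0.4]
gripper_width: 66.7
gripper_force: 0.0
```

```bash
python3 - <<'E'
from h import *
marks("wrist","shaker_a")
marks("top","cup_a","shaker_a")
plan((403,-168,48,95))
E
```

```text
wrist shaker_a [(0.95, [350.0, -39.0, 1.0]), (0.88, [400.0, -168.0, 2.0])]
top cup_a [(0.46, [542.0, -238.0, 4.0])]
top shaker_a [(0.75, [507.0, 218.0, 6.0]), (0.56, [506.0, 165.0, 4.0]), (0.56, [352.0, -37.0, -0.0]), (0.55, [402.0, -168.0, 7.0]), (0.43, [358.0, 31.0, 2.0])]
now [ 401.4 -168.2  147.8] yaw 95.2 q [ 0.67  0.23 -0.42  2.16  0.13  0.78  0.26] t 24.95
[ 0.   0.2 10. ] turn 0.2 rows 2
```

Emit:
send_rows(motion="0 0.1 4 0;0 0.1 8 0;0 0.1 9.8 0;0 0.1 9.9 0;0 0.1 9.9 0")

```text
clock: 25.45
ee_pos: [402.4, -168.7, 48.8]
eef_rot: [3.141, -0.0, 1.66]
ft_force: [-0.3, 1.1, 0.5]
gripper_width: 66.8
gripper_force: 0.0
```

Emit:
send_rows(motion="0 0 0 0;0 0 0 0;0 0 0 0;0 0 0 0;0 0 0 0;0 0 0 0;0 0 0 0;0 0 0 0;0 0 -1 0;0 0 -4 0;0 0 -8 0;0 0 -12 0;0 0 -13.5 0;0 0 -13.5 0", grip=255)

```text
clock: 26.85
ee_pos: [402.9, -169.8, 186.0]
eef_rot: [3.137, 0.003, 1.658]
ft_force: [0.3, -0.9, -1.5]
gripper_width: 35.4
gripper_force: 15.0
```

```bash
python3 - <<'E'
from h import *
a=box(-68,-85)
plan((*a,180,86),(*a,52,86))
E
```

```text
now [ 402.9 -169.8  186. ] yaw 95.0 q [ 0.7   0.17 -0.44  2.12  0.1   0.87  0.29] t 26.85
[27.5 12.1  0.6] turn 9.0 rows 7
[27.5 12.  13.4] turn 9.0 rows 7
```

Emit:
send_rows(motion="3.4 1.5 0 1;6.9 3 0 2;10.3 4.5 0 3;13.8 6 0 4;17.2 7.6 0 5;20.6 9.1 0 6;24 10.6 0 8;27.5 12.1 0 9;27.5 12.1 0 9;27.5 12.1 4 9;27.5 12.1 8 9;27.5 12.1 11 9;27.5 12.1 12.5 9;27.5 12.1 13.2 9;27.5 12.1 13.2 9;27.5 12.1 13.2 9")

```text
clock: 28.45
ee_pos: [497.6, 114.8, 51.0]
eef_rot: [-3.141, 0.0, 1.501]
ft_force: [1.0, -0.5, -0.8]
gripper_width: 35.5
gripper_force: 15.0
```

Emit:
send_rows(motion="0 0 0.1 0;0 0 0.1 0;0 0 0 0;0 0 0 0;0 0 -4 0;0 0 -8 0;0 0 -12 0;0 0 -13 0", grip=90)

```text
clock: 29.25
ee_pos: [500.5, 116.3, 186.0]
eef_rot: [3.133, -0.002, 1.501]
ft_force: [0.5, 0.4, -0.3]
gripper_width: 56.2
gripper_force: 0.0
```

```bash
python3 - <<'E'
from h import *
plan((543,-237,150,150))
E
```

```text
now [500.5 116.3 186. ] yaw 86.0 q [ 0.17  0.32 -0.58  1.95  0.22  0.92 -0.59] t 29.25
[-35.    6.7   3.6] turn -64.0 rows 8
```

Now the cups, with the opening wider.

Emit:
send_rows(motion="-4.4 0.8 0 -8;-8.8 1.7 0 -16;-13 2.5 0 -24;-17.5 3.3 0.5 -32;-22 4.2 1 -40;-26 5 1.5 -48;-30.6 5.9 2.5 -56;-35 6.7 3.6 -64;-35 6.7 3.6 -64;-35 6.7 3.6 -64", grip=30)

```text
clock: 30.25
ee_pos: [539.8, -239.7, 144.2]
eef_rot: [3.141, -0.002, 2.615]
ft_force: [0.3, 0.9, 0.3]
gripper_width: 76.7
gripper_force: 0.0
```

```bash
python3 - <<'E'
from h import *
marks("side","cup_a");marks("wrist","cup_a");marks("top","cup_a","shaker_a")
plan((543,-237,43,150))
E
```

```text
side cup_a [(0.79, [430.0, -292.0, 2.0]), (0.63, [542.0, -238.0, 4.0])]
wrist cup_a [(0.82, [428.0, -294.0, -4.0]), (0.66, [540.0, -241.0, 6.0])]
top cup_a [(0.58, [602.0, -52.0, -2.0]), (0.52, [430.0, -294.0, -0.0])]
top shaker_a [(0.68, [349.0, -36.0, -0.0]), (0.67, [357.0, 31.0, -2.0]), (0.58, [505.0, 169.0, 5.0]), (0.5, [529.0, -52.0, 0.0]), (0.48, [498.0, 115.0, 4.0]), (0.45, [504.0, 222.0, 5.0])]
now [ 541.1 -237.4  146. ] yaw 150.1 q [ 0.83  0.52 -0.67  1.81  0.39  0.95  1.05] t 30.6
[-0.1  0.1 10.3] turn 0.1 rows 3
```

Emit:
send_rows(motion="-0.1 0.1 4 0;-0.1 0.1 8 0;-0.1 0.1 9.8 0;-0.1 0.1 10 0;-0.1 0.1 10 0;-0.1 0.1 10 0")

```text
clock: 31.2
ee_pos: [543.4, -238.3, 47.1]
eef_rot: [3.141, 0.003, 2.619]
ft_force: [0.2, -0.4, 0.7]
gripper_width: 76.8
gripper_force: 0.0
```

Emit:
send_rows(motion="0 0 0 0;0 0 0 0;0 0 0 0;0 0 0 0;0 0 0 0;0 0 0 0;0 0 0 0;0 0 0 0;0 0 -1 0;0 0 -4 0;0 0 -8 0;0 0 -12 0;0 0 -13.5 0;0 0 -13.5 0", grip=255, newtons=20)

```text
clock: 32.6
ee_pos: [543.6, -238.4, 183.3]
eef_rot: [3.141, 0.005, 2.618]
ft_force: [0.1, 0.6, 0.3]
gripper_width: 44.1
gripper_force: 20.0
```

```bash
python3 - <<'E'
from h import *
a=box(64,10)
plan((*a,180,86),(*a,48,86))
E
```

```text
now [ 543.6 -238.4  183.3] yaw 150.0 q [ 0.85  0.48 -0.69  1.77  0.36  1.01  1.08] t 32.6
[13.8 42.7  0.3] turn 64.0 rows 9
[13.9 42.7 13.5] turn 64.0 rows 10
```

Emit:
send_rows(motion="1.3 3.9 0 6.4;2.5 7.8 0 12.8;3.8 11.6 0 19.2;5 15.5 0 25.6;6.3 19.4 0 32;7.5 23.3 0 38.4;8.8 27.2 0 44.8;10 31 0 51.2;11.3 34.9 0 57.6;12.6 38.8 0 64;13.8 42.7 0 64;13.8 42.7 0 64;13.8 42.7 0 64;13.8 42.7 4 64;13.8 42.7 8 64;13.8 42.7 11 64;13.8 42.7 12.5 64;13.8 42.7 13.2 64;13.8 42.7 13.3 64;13.8 42.7 13.3 64")

```text
clock: 34.6
ee_pos: [636.7, 200.1, 48.4]
eef_rot: [3.14, -0.0, 1.501]
ft_force: [0.2, 0.1, -0.7]
gripper_width: 44.6
gripper_force: 20.0
```

Emit:
send_rows(motion="0 0 0 0;0 0 0 0;0 0 0 0;0 0 0 0;0 0 -4 0;0 0 -8 0;0 0 -12 0;0 0 -13 0", grip=65)

```text
clock: 35.4
ee_pos: [638.2, 202.1, 183.1]
eef_rot: [3.133, -0.004, 1.502]
ft_force: [-0.2, -0.2, 0.2]
gripper_width: 64.7
gripper_force: 0.0
```

```bash
python3 - <<'E'
from h import *
plan((429,-293,150,155))
marks("top","cup_a")
E
```

```text
now [638.2 202.1 183.1] yaw 86.0 q [-0.04  0.55 -0.48  1.6   0.28  1.05 -0.67] t 35.4
[-50.9 -17.5   3. ] turn -69.0 rows 11
top cup_a [(0.62, [431.0, -295.0, 3.0])]
```

Emit:
send_rows(motion="-4.2 -1.5 0 -5.8;-8.5 -2.9 0 -11.5;-12.7 -4.4 0 -17.3;-17 -5.8 0 -23;-21 -7.3 0.5 -28.8;-25.4 -8.8 1 -34.5;-29.7 -10.2 1.5 -40.3;-34 -11.7 2 -46;-38 -13.1 2.5 -51.8;-42.4 -14.6 3 -57.5;-46.7 -16 3 -63.3;-50.9 -17.5 3 -69;-50.9 -17.5 3 -69;-50.9 -17.5 3 -69", grip=30)

```text
clock: 36.9
ee_pos: [424.2, -295.7, 145.7]
eef_rot: [3.14, -0.003, 2.702]
ft_force: [0.5, 1.0, 0.1]
gripper_width: 77.1
gripper_force: 0.0
```

```bash
python3 - <<'E'
from h import *
marks("side","cup_a");marks("wrist","cup_a");marks("top","cup_a","cup_kept")
cv2.imwrite("pics/t3.png",cv2.resize(robot.camera("top")[90:290,140:460],None,fx=2.4,fy=2.4)[:,:,::-1])
plan((429,-294,46,155))
E
```

```text
side cup_a [(0.79, [428.0, -291.0, 2.0]), (0.72, [504.0, 200.0, 1.0])]
wrist cup_a [(0.76, [426.0, -296.0, 3.0])]
top cup_a [(0.69, [641.0, 201.0, 5.0]), (0.42, [431.0, -296.0, 3.0])]
top cup_kept [(0.66, [646.0, 278.0, 7.0])]
now [ 426.5 -294.2  147.6] yaw 155.1 q [ 1.07  0.41 -0.69  1.97  0.34  0.88  1.34] t 37.3
[-0.2  0.1 10.2] turn 0.1 rows 3
```

View pics/t3.png

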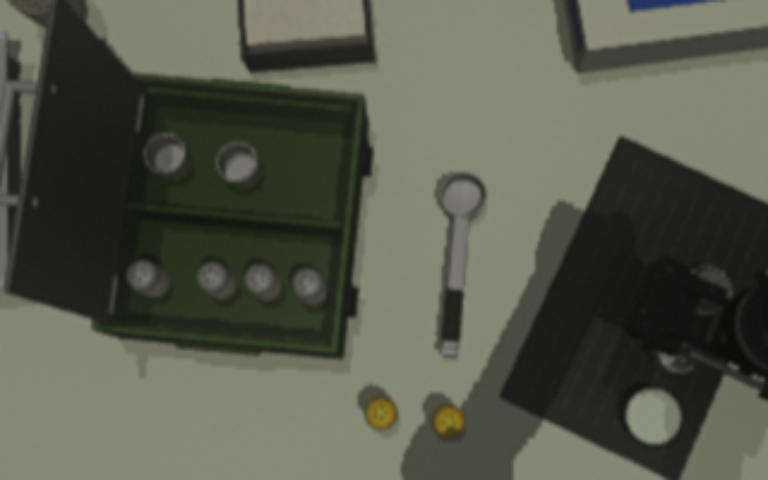

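All three shakers stand in the front compartment at (215..308,280) px, next to the kept one. The first cup stands in the rear at (238,163), and the last cup is under the hand.

Emit:
send_rows(motion="-0.2 0.1 4 0;-0.2 0.1 8 0;-0.2 0.1 9.8 0;-0.2 0.1 10.2 0;-0.2 0.1 10.2 0;-0.2 0.1 10.2 0")

```text
clock: 37.9
ee_pos: [429.4, -295.2, 46.8]
eef_rot: [-3.141, 0.002, 2.706]
ft_force: [-0.4, 0.5, -0.2]
gripper_width: 77.0
gripper_force: 0.0
```

Emit:
send_rows(motion="0 0 0 0;0 0 0 0;0 0 0 0;0 0 0 0;0 0 0 0;0 0 0 0;0 0 0 0;0 0 0 0;0 0 -1 0;0 0 -4 0;0 0 -8 0;0 0 -12 0;0 0 -13.5 0;0 0 -13.5 0", grip=255)

```text
clock: 39.3
ee_pos: [429.3, -295.8, 182.8]
eef_rot: [-3.14, 0.005, 2.705]
ft_force: [0.4, 0.4, -1.1]
gripper_width: 44.6
gripper_force: 20.0
```

```bash
python3 - <<'E'
from h import *
a=box(64,-62)
plan((*a,180,86),(*a,49,86))
E
```

```text
now [ 429.3 -295.8  182.8] yaw 155.0 q [ 1.1   0.37 -0.72  1.93  0.3   0.94  1.38] t 39.3
[-0.4 47.1  0.2] turn 69.0 rows 10
[-0.4 47.1 13.3] turn 69.0 rows 10
```

Emit:
send_rows(motion="0 4.3 0 6.3;0 8.6 0 12.6;-0.1 12.9 0 18.9;-0.1 17.2 0 25;-0.2 21.4 0 31.4;-0.2 25.7 0 37.7;-0.2 30 0 44;-0.3 34.3 0 50.3;-0.3 38.5 0 56.6;-0.4 42.8 0 63;-0.4 47.1 0 69;-0.4 47.1 0 69;-0.4 47.1 0 69;-0.4 47.1 4 69;-0.4 47.1 8 69;-0.4 47.1 11 69;-0.4 47.1 12.5 69;-0.4 47.1 13.1 69;-0.4 47.1 13.2 69;-0.4 47.1 13.2 69")

```text
clock: 41.3
ee_pos: [631.6, 129.9, 49.5]
eef_rot: [3.14, -0.0, 1.501]
ft_force: [-0.4, -0.4, -0.5]
gripper_width: 44.4
gripper_force: 20.0
```

Emit:
send_rows(motion="0 0 0 0;0 0 0 0;0 0 0 0;0 0 0 0;0 0 -4 0;0 0 -8 0;0 0 -13 0;0 0 -18 0;0 0 -20 0;0 0 -20 0", grip=65)

```text
clock: 42.3
ee_pos: [632.6, 131.3, 253.3]
eef_rot: [3.133, -0.002, 1.501]
ft_force: [-1.0, -0.1, -0.4]
gripper_width: 65.3
gripper_force: 0.0
```

```bash
python3 - <<'E'
from h import *
marks("top","cup_a","shaker_a","flap_handle","flap_hinge")
a=box(0,118+41)
plan((*a,375,176.3))
E
```

```text
top cup_a [(0.4, [506.0, 221.0, 6.0])]
top shaker_a [(0.71, [507.0, 163.0, 3.0]), (0.52, [503.0, 199.0, 9.0]), (0.45, [506.0, 222.0, 4.0])]
top flap_handle [(0.85, [587.0, 353.0, 292.0])]
top flap_hinge [(0.77, [581.0, 312.0, 80.0]), (0.66, [640.0, 190.0, 6.0])]
now [629.9 129.8 246.6] yaw 86.0 q [ 0.1   0.47 -0.53  1.58  0.25  1.16 -0.55] t 42.55
[ 22.   -6.3 -12.9] turn -90.3 rows 11
```

Emit:
send_rows(motion="0 0 -5 0;0 0 -10 0;2 -0.6 -12.9 -8;5 -1.4 -12.9 -16;8 -2.3 -12.9 -24;10 -2.9 -12.9 -32;12 -3.5 -12.9 -40;14 -4 -12.9 -48;16 -4.6 -12.9 -56;18 -5.2 -12.9 -64;20 -5.7 -12.9 -72;21.5 -6 -12.9 -81;22.2 -6.1 -12.9 -90.3;22.2 -6.1 -12.9 -90.3;22.2 -6.1 -12.9 -90.3;22.2 -6.1 -12.9 -90.3", grip=185)

```text
clock: 44.15
ee_pos: [585.7, 355.0, 376.9]
eef_rot: [-3.14, -0.0, 3.074]
ft_force: [1.0, -1.0, 0.0]
gripper_width: 23.9
gripper_force: 0.0
```

```bash
python3 - <<'E'
from h import *
marks("wrist","flap_handle")
marks("top","cup_a","shaker_a","flap_handle")
marks("side","flap_handle","shaker_kept","cup_kept")
cv2.imwrite("pics/t4.png",cv2.resize(robot.camera("top")[90:290,140:460],None,fx=2.4,fy=2.4)[:,:,::-1])
cv2.imwrite("pics/w4.png",robot.camera("wrist")[:,:,::-1])
plan((584,353,293,176.3))
E
```

```text
wrist flap_handle [(0.8, [584.0, 355.0, 286.0])]
top cup_a [(0.63, [640.0, 204.0, 6.0]), (0.5, [636.0, 130.0, 4.0])]
top shaker_a [(0.52, [498.0, 115.0, 9.0]), (0.37, [506.0, 167.0, 5.0])]
top flap_handle []
side flap_handle [(0.66, [586.0, 354.0, 288.0])]
side shaker_kept []
side cup_kept [(0.18, [632.0, 130.0, 1.0])]
now [585.2 356.  377.6] yaw 176.3 q [-0.08  0.55 -0.89  1.28  0.42  1.5   0.59] t 44.75
[ 0.1 -0.3  8.5] turn 0.0 rows 2
```

View pics/t4.png

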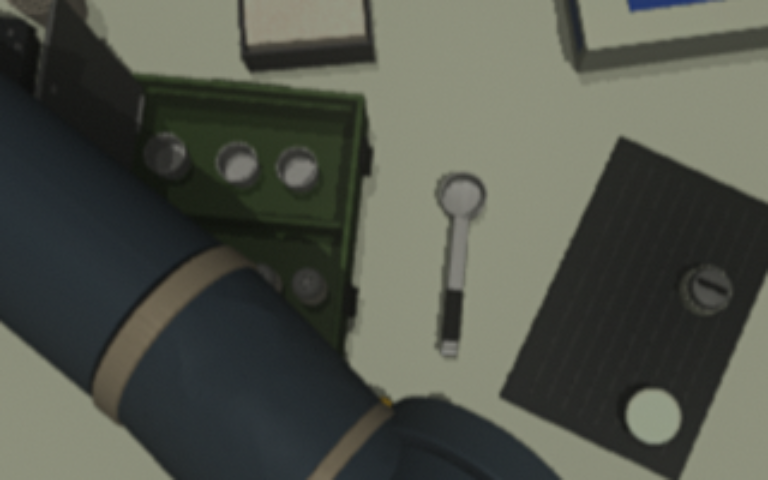

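View pics/w4.png

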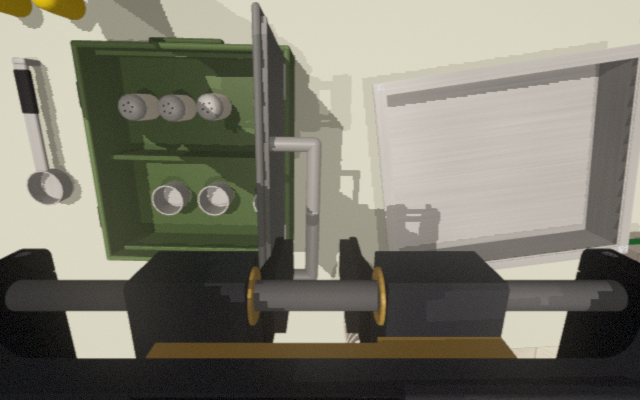

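All the pieces stand upright in the right compartments. In the wrist view the bar (column 313) lies between the fingers (290 to 342).

Emit:
send_rows(motion="0.1 -0.2 2 0;0.1 -0.2 4 0;0.1 -0.2 6 0;0.1 -0.2 7.5 0;0.1 -0.2 8.5 0;0.1 -0.2 8.5 0;0.1 -0.2 8.5 0")

```text
clock: 45.45
ee_pos: [584.3, 354.4, 293.2]
eef_rot: [3.141, 0.001, 3.078]
ft_force: [0.4, -0.1, 0.2]
gripper_width: 23.7
gripper_force: 0.0
```

Emit:
send_rows(motion="0 0 0 0;0 0 0 0;0 0 0 0;0 0 0 0;0 0 0 0", grip=255, newtons=15)

```text
clock: 45.95
ee_pos: [584.3, 354.1, 293.3]
eef_rot: [3.141, 0.001, 3.077]
ft_force: [-0.5, -0.4, 3.6]
gripper_width: 9.3
gripper_force: 15.0
```

```bash
python3 - <<'E'
import numpy as np
t=np.linspace(1.60,-0.02,37)
y=-213*np.cos(t)+35*np.sin(t); z=213*np.sin(t)+35*np.cos(t)
for i,n in((0,18),(18,36)):
    print("; ".join(f"0 {(y[k]-y[i])/10:.1f} {-(z[k]-z[i])/10:.1f} 0" for k in range(i+1,n+1)))
E
```

```text
0 -1.0 -0.2 0; 0 -1.9 -0.3 0; 0 -2.9 -0.4 0; 0 -3.9 -0.4 0; 0 -4.8 -0.4 0; 0 -5.8 -0.3 0; 0 -6.8 -0.2 0; 0 -7.7 -0.1 0; 0 -8.7 0.1 0; 0 -9.6 0.3 0; 0 -10.6 0.6 0; 0 -11.5 0.9 0; 0 -12.4 1.2 0; 0 -13.3 1.6 0; 0 -14.1 2.1 0; 0 -15.0 2.5 0; 0 -15.8 3.0 0; 0 -16.6 3.6 0
0 -0.8 0.6 0; 0 -1.5 1.2 0; 0 -2.3 1.8 0; 0 -2.9 2.5 0; 0 -3.6 3.2 0; 0 -4.2 4.0 0; 0 -4.8 4.7 0; 0 -5.4 5.5 0; 0 -5.9 6.4 0; 0 -6.4 7.2 0; 0 -6.9 8.1 0; 0 -7.3 8.9 0; 0 -7.6 9.8 0; 0 -8.0 10.7 0; 0 -8.3 11.7 0; 0 -8.5 12.6 0; 0 -8.7 13.6 0; 0 -8.9 14.5 0
```

Emit:
send_rows(motion="0 -1.0 -0.2 0; 0 -1.9 -0.3 0; 0 -2.9 -0.4 0; 0 -3.9 -0.4 0; 0 -4.8 -0.4 0; 0 -5.8 -0.3 0; 0 -6.8 -0.2 0; 0 -7.7 -0.1 0; 0 -8.7 0.1 0; 0 -9.6 0.3 0; 0 -10.6 0.6 0; 0 -11.5 0.9 0; 0 -12.4 1.2 0; 0 -13.3 1.6 0; 0 -14.1 2.1 0; 0 -15.0 2.5 0; 0 -15.8 3.0 0; 0 -16.6 3.6 0")

```text
clock: 47.75
ee_pos: [570.5, 186.6, 254.9]
eef_rot: [-3.138, -0.007, 3.078]
ft_force: [-6.9, -0.2, 2.2]
gripper_width: 9.5
gripper_force: 15.1
```

Emit:
send_rows(motion="0 -0.8 0.6 0; 0 -1.5 1.2 0; 0 -2.3 1.8 0; 0 -2.9 2.5 0; 0 -3.6 3.2 0; 0 -4.2 4.0 0; 0 -4.8 4.7 0; 0 -5.4 5.5 0; 0 -5.9 6.4 0; 0 -6.4 7.2 0; 0 -6.9 8.1 0; 0 -7.3 8.9 0; 0 -7.6 9.8 0; 0 -8.0 10.7 0; 0 -8.3 11.7 0; 0 -8.5 12.6 0; 0 -8.7 13.4 0;0 -8.7 13.4 0")

```text
clock: 49.55
ee_pos: [564.3, 100.4, 119.5]
eef_rot: [-3.14, -0.008, 3.078]
ft_force: [-3.7, 2.6, -4.8]
gripper_width: 9.4
gripper_force: 15.0
```

```bash
python3 - <<'E'
from h import *
marks("wrist","flap_handle"); marks("side","flap_handle")
s=robot.state();print(s["ee_pos"],s["ft_force"],s["gripper_width"])
E
```

```text
wrist flap_handle [(0.86, [562.0, 101.0, 113.0]), (0.65, [548.0, -48.0, 27.0]), (0.58, [568.0, 195.0, -1.0])]
side flap_handle [(0.78, [561.0, 100.0, 113.0]), (0.43, [486.0, -270.0, 2.0])]
[564.32021542 100.43203593 119.9361147 ] [-3.62195045  4.16232367 -3.2739609 ] 9.169690115814563
```

Emit:
send_rows(motion="0 0 0.2 0;0 -0.1 0.4 0;0 -0.1 0.6 0;0 -0.1 0.8 0;0 -0.1 0.8 0")

```text
clock: 50.25
ee_pos: [564.9, 99.6, 114.7]
eef_rot: [-3.138, -0.006, 3.078]
ft_force: [-9.1, 0.7, 13.0]
gripper_width: 9.5
gripper_force: 15.0
```

```bash
python3 - <<'E'
from h import *
s=robot.state();print(s["ee_pos"],s["ft_force"],s["gripper_width"])
E
```

```text
[564.87384384  99.62770817 114.67828878] [-9.10024175  0.67559064 12.97556612] 9.481443337284956
```

Emit:
send_rows(motion="0 0 -0.4 0;0 0 -0.5 0;0 0 -0.5 0;0 0 -2 0;0 0 -5 0;0 0 -9 0;0 0 -9 0", grip=202)

```text
clock: 50.95
ee_pos: [571.0, 102.1, 210.6]
eef_rot: [3.139, 0.01, 3.077]
ft_force: [0.3, 0.8, 0.5]
gripper_width: 18.2
gripper_force: 0.0
```

```bash
python3 - <<'E'
from h import *
marks("wrist","flap_handle"); marks("side","flap_handle","spoon_grip","spoon_bowl","spoon_end","spoon");marks("wrist","spoon_grip","spoon_bowl","spoon_end")
plan((543,-49,130,176.3))
E
```

```text
wrist flap_handle [(0.73, [563.0, 100.0, 113.0]), (0.62, [526.0, -48.0, -0.0])]
side flap_handle [(0.63, [563.0, 104.0, 111.0]), (0.3, [427.0, -41.0, -4.0])]
side spoon_grip [(0.68, [547.0, -53.0, 28.0]), (0.45, [582.0, 311.0, 76.0])]
side spoon_bowl [(0.62, [606.0, -54.0, -1.0])]
side spoon_end [(0.78, [429.0, -40.0, -2.0])]
side spoon [(0.61, [530.0, -50.0, 2.0])]
wrist spoon_grip [(0.56, [548.0, -49.0, 26.0])]
wrist spoon_bowl [(0.62, [605.0, -59.0, 0.0])]
wrist spoon_end [(0.77, [428.0, -44.0, 2.0])]
now [567.7 100.6 204.2] yaw 176.3 q [ 0.41  0.49 -0.89  1.78  0.43  1.08  0.88] t 51.55
[  1.5 -15.1   7.4] turn 0.0 rows 4
```

Emit:
send_rows(motion="0.4 -4 0 0;0.8 -8 1 0;1.2 -12 3 0;1.6 -15.2 5 0;1.9 -15.2 8 0;1.9 -15.2 12 0;1.9 -15.2 15 0;1.9 -15.2 15 0;1.9 -15.2 15 0", grip=90)

```text
clock: 52.45
ee_pos: [539.5, -49.5, 54.9]
eef_rot: [3.141, -0.0, 3.078]
ft_force: [1.0, -0.3, 0.3]
gripper_width: 56.2
gripper_force: 0.0
```

```bash
python3 - <<'E'
from h import *
marks("top","spoon_bowl","spoon_end")
cv2.imwrite("pics/w5.png",robot.camera("wrist")[:,:,::-1])
plan((543,-50,27,176.3))
E
```

```text
top spoon_bowl []
top spoon_end [(0.73, [429.0, -43.0, -2.0])]
now [540.5 -49.8  56.3] yaw 176.3 q [ 0.58  0.62 -0.75  1.98  0.6   0.78  0.98] t 52.65
[-0.2 -0.   2.9] turn 0.0 rows 1
```

View pics/w5.png

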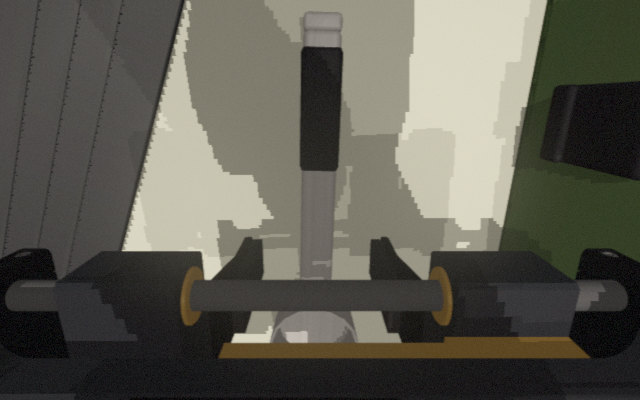

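The wrist view shows the spoon handle at column 317, midway between the fingers at about 262 and 370.

Emit:
send_rows(motion="-0.2 0 1.5 0;-0.2 0 2.8 0;-0.2 0 2.8 0;-0.2 0 2.8 0")

```text
clock: 53.05
ee_pos: [540.7, -49.9, 25.8]
eef_rot: [3.141, -0.002, 3.078]
ft_force: [0.2, 0.2, 1.2]
gripper_width: 55.9
gripper_force: 0.0
```

Emit:
send_rows(motion="0 0 0 0;0 0 0 0;0 0 0 0;0 0 0 0;0 0 0 0;0 0 0 0;0 0 0 0;0 0 0 0;0 0 0 0;0 0 -1 0;0 0 -4 0;0 0 -8 0;0 0 -12 0;0 0 -16 0;0 0 -16 0;0 0 -16 0", grip=255, newtons=30)

```text
clock: 54.65
ee_pos: [541.3, -50.2, 187.5]
eef_rot: [-3.141, 0.002, 3.077]
ft_force: [-0.6, -0.2, -1.3]
gripper_width: 17.6
gripper_force: 29.9
```

```bash
python3 - <<'E'
from h import *
marks("wrist","spoon_end","spoon_bowl");marks("side","spoon_end","spoon_bowl")
a=box(15,15)
plan((*a,188,176.3),(*a,107,176.3))
E
```

```text
wrist spoon_end [(0.76, [430.0, -42.0, 162.0])]
wrist spoon_bowl []
side spoon_end [(0.77, [425.0, -44.0, 156.0]), (0.49, [583.0, 312.0, 78.0])]
side spoon_bowl [(0.82, [602.0, -54.0, 158.0]), (0.28, [546.0, -51.0, 183.0])]
now [540.5 -50.  185.4] yaw 176.3 q [ 0.7   0.46 -0.89  1.87  0.42  1.01  1.14] t 54.95
[-3.1 26.2 -0.3] turn 0.0 rows 6
[-3.2 26.2  7.8] turn 0.0 rows 6
```

Emit:
send_rows(motion="-0.5 4 -0.3 0;-1 8 -0.3 0;-1.5 12 -0.3 0;-2 16 -0.3 0;-2.5 20 -0.3 0;-3 24 -0.3 0;-3.2 26.2 -0.3 0;-3.2 26.2 -0.3 0;-3.2 26.2 2 0;-3.2 26.2 4 0;-3.2 26.2 6 0;-3.2 26.2 7.2 0;-3.2 26.2 7.8 0;-3.2 26.2 8 0;-3.2 26.2 8 0;-3.2 26.2 8 0")

```text
clock: 56.55
ee_pos: [590.4, 209.7, 107.5]
eef_rot: [3.141, 0.001, 3.078]
ft_force: [0.4, -0.3, -0.7]
gripper_width: 17.5
gripper_force: 29.9
```

```bash
python3 - <<'E'
from h import *
marks("side","spoon_end","spoon_bowl","flap_handle")
s=robot.state();print(s["ee_pos"],s["ft_force"])
E
```

```text
side spoon_end [(0.79, [477.0, 216.0, 78.0])]
side spoon_bowl [(0.64, [654.0, 207.0, 82.0])]
side flap_handle [(0.63, [563.0, 100.0, 111.0])]
[590.14041063 209.5063787  107.14196101] [ 0.05547266  0.36566895 -0.32871523]
```

Emit:
send_rows(motion="0 0 0.1 0;0 0 0.2 0;0 0 0.2 0")

```text
clock: 57.05
ee_pos: [590.1, 209.5, 105.6]
eef_rot: [-3.141, 0.001, 3.078]
ft_force: [-2.3, -1.1, 4.8]
gripper_width: 17.8
gripper_force: 29.9
```

Emit:
send_rows(motion="0 0 0 0;0 0 0 0;0 0 0 0;0 0 0 0;0 0 0 0;0 0 -3 0;0 0 -7 0;0 0 -12 0;-5 -5 -15 0;-5 -10 -15 0;-5 -15 -15 0;-5 -20 -15 0;-5 -25 -15 0;-5 -30 -15 0;-5 -30 -15 0;-5 -30 -15 0;-5 -30 -15 0;-5 -30 -15 0", grip=140)

```text
clock: 58.85
ee_pos: [620.6, -90.7, 254.9]
eef_rot: [3.14, 0.0, 3.081]
ft_force: [-0.7, -0.3, 0.3]
gripper_width: 39.6
gripper_force: 0.0
```

```bash
python3 - <<'E'
from h import *
marks("side","spoon_end","spoon_bowl","flap_handle");marks("top","spoon_end","spoon_bowl","flap_handle")
im=robot.camera("side");cv2.imwrite("pics/s6.png",im[:,:,::-1])
for p in ((477,216),(654,207)):print(inbox(p))
E
```

```text
side spoon_end [(0.96, [476.0, 213.0, 78.0])]
side spoon_bowl [(0.62, [656.0, 204.0, 79.0])]
side flap_handle [(0.84, [567.0, 103.0, 112.0])]
top spoon_end [(0.59, [478.0, 219.0, 78.0])]
top spoon_bowl [(0.92, [651.0, 206.0, 77.0])]
top flap_handle [(0.63, [567.0, 100.0, 111.0])]
[-97.0, 15.0]
[81.0, 17.0]
```

View pics/s6.png

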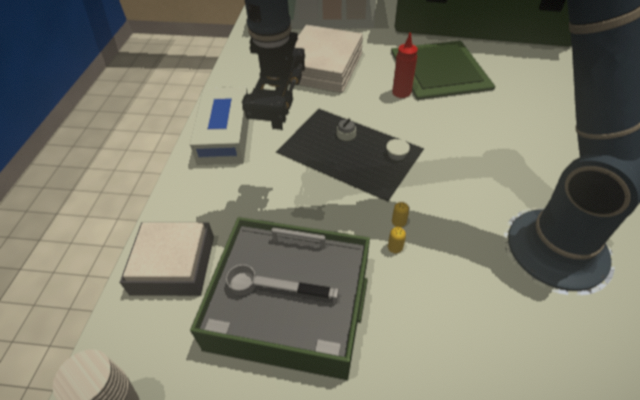

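The flap is closed and the spoon lies flat on it from (240,280) to (335,295) px. The bystanders and the yellow look-alikes have not moved, and the arm touches nothing.

```bash
python3 -c "
from workcell import robot
print(robot.finish_job())"
```

```text
the job is handed in; nothing more can be done
None
```

I handed the job in after about 59 s of robot time: cups in the rear compartment, shakers in the front, flap closed and the spoon flat on top. The last camera checks agreed with this, but the hand-in returned no verdict.

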